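# Hold a translucency test tile in the lamp beam by its bare edges

### The job

Turn the rotary switch on top of the lamp box clockwise until it clicks over to on. Then take the tall test tile out of the wooden stand by its two narrow bare edges, never letting the fingers press on its glazed broad faces, and hold it upright about half-way between the lamp snout and the light-meter head, square to the beam and with the beam through the centre of the tile. Finish while still holding the tile there, still and clear of everything else; leave the short tiles and the cups where they are.

Things in the scene. Friction and masses are not known exactly. Their poses are not given: they have to be found in the camera images.
- bench: Light-meter bench, fixed. Plywood board 130 (x) x 360 (y) x 18 mm; origin: centre of its underside; y along the beam. Grey lamp box 100 x 100 mm, centre y = -110, top 148 mm above the table; black snout 38 mm wide, mouth at y = -31. At the +y end the meter's round black head (40 mm wide, face at y = +118) on a post; the meter, 40 mm high, lies before it (-x). Beam 105 mm above the table.
- beam_mid (a point): The point on the beam axis where the tile is to be held, 105 mm above the table, half-way between the snout's mouth and the meter head (free gap 149 mm). Its axes are the bench's: y along the beam, z up.
- lamp_switch (a joint): Rotary lamp switch on top of the lamp box, in rad, growing clockwise seen from above: 0 = off (start), 1.2 = on, end stop 1.3. A spring plunger on a cam keeps it in either place: it resists with up to about 0.1 N m until half-way (0.6), then snaps on to 1.2 and stays.
- lamp_switch_grip (a point): Where to grip the lamp switch: on its vertical axis, over the lamp box's centre, 185 mm above the table. A black upright bar, 42 mm long and 14 mm thick, on a round skirt (44 mm wide, 8 mm high); the bar rises 7 mm above this point and reaches 23 mm below it. Axes turn with the switch: x along the bar, so the fingers close along y. At the start the bar lies along the bench's x.
- tile_center (a point): Centre of the tall test tile: white plate 110 mm tall (z), 48 wide (y), 9.5 thick (x), about 100 g; the tallest of three in the stand. Narrow edges at y = +-24 (8 mm wide) are bare clay: grip there, 48 mm apart. Broad faces at x = +-4.75 are glazed but for a 3 mm border: do not press. It stands 25 mm deep in a slot, centre 67 and top 122 mm above the table. Same either way round.
- stand: Grooved wooden tile stand, fixed to the table: block 190 (x) x 76 (y) x 37 mm, origin at the centre of its underside. Three slots across it, at x = -62, 0 and +62 mm, 11.5 mm (x) by 50 mm (y) and 25 mm deep; each holds one tile, in any order. Turned up to 0.25 rad.
- short_a_center (a point): Centre of a short test tile standing in another slot: 72 mm tall, 48 mm wide, 9.5 mm thick; its top is 84 mm above the table. Leave it in its slot.
- short_b_center (a point): Centre of the other short test tile, the same as the first. Leave it in its slot.
- cup_a_center (a point): Centre of a fired clay cup, 74 mm in diameter at the rim, 85 mm tall, standing loose on the table. Leave it standing.
- cup_b_center (a point): Centre of a second such cup. Leave it standing.
There are look-alikes about, which are no part of the job. Leave any orange or turquoise look-alike of the part that bears tile_center alone. Of the things that look like the stand, take the one that is farthest from the robot's base at the start.

How it is judged:
By the outcome, as a careful person would: the job done as asked, in the order asked, and still so for the second after the job is handed in, while the arm keeps its last pose, push and grip.
It also fails if it takes over 64 s, if anything falls off the work surface, if the arm or the gripper's body presses on something with over 40 N, if the wrist force passes 120 N, or if a joint passes its speed limit or range.

### The arm

A 6-joint arm with a two-finger parallel gripper is mounted at the origin on the work surface. World frame = base frame: x ahead of the robot, y to its left, z up, the work surface at z = 0. Lengths are in m, angles in rad, forces in N, time in s.
With the tool pointing down it reaches from about 0.275 to 0.975 m from the base axis. Payload 8.4 kg.
Tool frame: the origin (TCP) lies midway between the tips of the shut fingers; the grasp point (between the pads) lies 19 mm behind it; z points along the fingers, y is the line along which they close (so a half turn about z gives the same grasp; the last joint's range is limited). The gripper opens to 92 mm and grips with 3 to 60 N. Pads are 20 mm wide; open, the fingers measure 128 mm over their backs; the gripper's body (75 mm by 189 mm) begins 69 mm behind the grasp point.
Start: joints at [-1.18, 0.353, 1.633, -0, 1.155, -0.002], TCP at [0.239, -0.577, 0.215] pointing down, gripper open.
Joint ranges: [-2.63, 2.63], [-0.92, 2.1], [0.06, 2.66], [-1.3, 4.44], [0, 2.69], [-3.02, 3.02]. Speed limits (rad/s): [2.22, 2.22, 2.79, 3.14, 3.14, 3.14].

### API

Orientations are given as a 3x3 rotation matrix whose columns are the frame's x, y, z axes.
In Python, from station import ctrl gives the robot as it stands.
- The arm moves only by the tool jog_arm, never from a script. Its argument "deltas" is a list of rows, each a list of 2 entries, a list of its own where there are three numbers: the shift along the tool's x, y, z in mm, then the turn about the tool's z in rad. A call has 1 to 10 rows; each row is the pose to reach, as a shift and turn from the pose commanded when the call began, along the tool's axes at that moment; what a row does not reach only later rows make up. A row lasts 1/12 s, in which the tool goes at most 41.7 mm and 7.16 degrees, less where a joint would pass 70% of its speed; a pose out of reach is approached as far as the arm can. A call with a gripper value outside its range is refused whole. "hand" is the opening, from 0 (shut) to 1 (fully open), set as the call begins (left out, the last holds). The fingers move at their own pace and stop on an object; the grip force is fixed at half the most. Time passes only in rows, so rows that repeat a pose let the fingers close. It gives the time, the measured TCP pose, the force, the opening and the grip force at its end, in the units of the state.
- ctrl.get_obs(): the state, without advancing time (a new reading comes with each control period).
- ctrl.snapshot(name): name is "scene" or "top" or "wrist"; returns a dict with "frame" (480x640x3 uint8, red, green, blue), "range_z" (480x640 float32, m along the optical axis (not along the pixel's ray), 0 where there is no reading), "K" (3x3 intrinsics, pixels), "rvec" (rotation vector, rad) and "tvec" (3), from world to camera coordinates, as OpenCV has them. Camera axes: x right, y down, z forward; pixel columns grow to the right and rows downward; lengths in m; the calibration is good to about 2 mm. A picture is of the moment at which its call begins.
- ctrl.job_done(): hands the job in; it is judged then, once.
The state is a dict: "time": time; "joint_pos": joint angles; "qvel": joint speeds; "joint_torque": joint torques, N m; "position": TCP position; "tool_rot": TCP orientation; "wrist_force": force on the tool from outside, world axes, zero at the start; "ft_torque": the same for the moment, N m; "width": opening from 0.0 (shut) to 1.0 (fully open); "grasp_force": force on a finger pad.
Only numpy, scipy, OpenCV 4.12 (cv2) and the standard library are available. Lean on these libraries where they do the work, as an engineer would, in place of code of your own. Each camera call takes 0.05 s, during which the arm holds its last target. There are 200 camera calls.

## Working session

There is one attempt and no reset: what is moved stays moved. The work goes in short steps, Python scripts to look and compute and a tool call to move; the robot and the scene stay as the last step left them, time stands still between calls to the robot, and variables do not carry over. Pictures are saved under pics/ and viewed, at most 10 in all, crops included, and the job is handed in when it is done.

Besides the shell and the picture viewer there is one more tool, called after "Call:" as name(argument=value, ...), one argument or row to a line, values as JSON. jog_arm: Moves the arm, as the interface text tells. Its arguments: {"type":"object","properties":{"deltas":{"type":"array"},"hand":{"type":"number"}},"required":["deltas"]}

```bash
mkdir -p pics; cat > h.py <<'E'
import numpy as np, cv2
from station import ctrl
def snap(n,f):
    s=ctrl.snapshot(n); cv2.imwrite(f'pics/{f}.png',s['frame'][:,:,::-1]); np.savez(f'{f}.npz',**{k:np.array(s[k]) for k in s}); return s
def cloud(s):
    K=s['K'];z=s['range_z'];v,u=np.mgrid[:480,:640]
    c=np.stack([(u-K[0,2])/K[0,0]*z,(v-K[1,2])/K[1,1]*z,z],-1)
    R=cv2.Rodrigues(np.array(s['rvec'],float))[0]; t=np.array(s['tvec']).ravel()
    p=(c-t)@R; p[z==0]=np.nan; return p
E
python3 - <<'E'
from h import *
for n in('top','scene'):
    s=snap(n,n); p=cloud(s); print(n,s['K'][0,0], np.nanmin(p,(0,1)),np.nanmax(p,(0,1)))
o=ctrl.get_obs(); print({k:np.round(v,3).tolist() for k,v in o.items()})
E
```

```text
top 581.83833180407 [-0.26136967 -1.37216048 -0.78319905] [1.58613958 1.46505066 0.89332976]
scene 567.8476315566083 [-2.42090904 -2.39372959 -0.78067254] [1.34799918 0.69709746 0.53437727]
{'time': 0.1, 'joint_pos': [-1.18, 0.354, 1.634, -0.0, 1.155, -0.002], 'qvel': [-0.0, -0.002, -0.001, -0.001, 0.0, -0.0], 'joint_torque': [-0.001, -59.491, -33.493, 0.07, 0.018, -0.0], 'position': [0.239, -0.577, 0.214], 'tool_rot': [[0.924, 0.383, -0.0], [0.383, -0.924, 0.001], [-0.0, -0.001, -1.0]], 'wrist_force': [-0.457, -0.102, -0.662], 'ft_torque': [-0.0, 0.044, -0.029], 'grasp_force': 0.0, 'width': 0.998}
```

View pics/top.png

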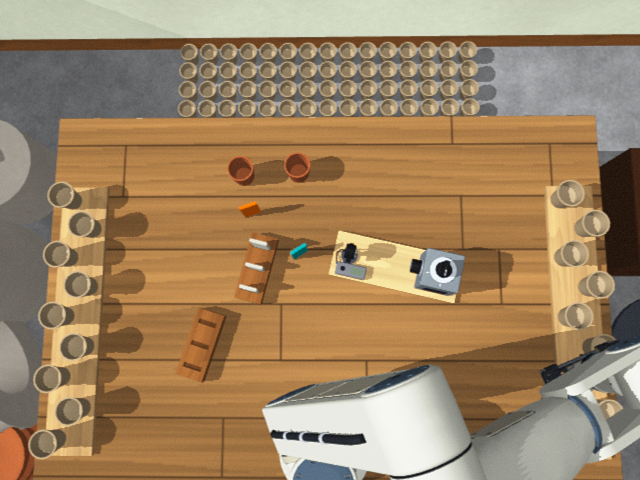

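View pics/scene.png

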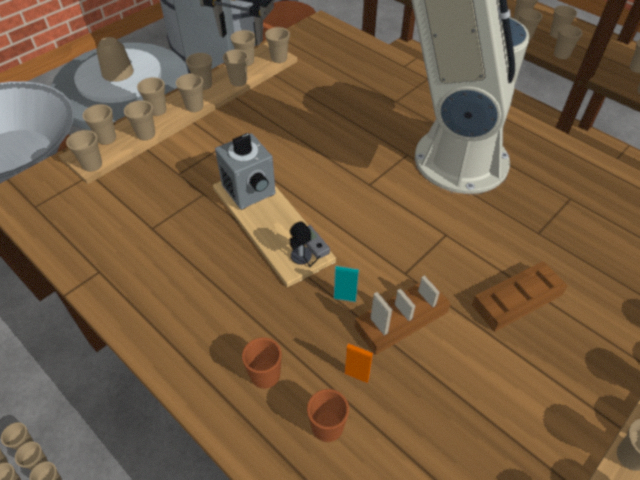

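The top view has the filled stand at (257,268), with its tallest tile probably the far one at (260,243). The bench runs from (335,265) to (465,270), with the switch at (445,270). The turquoise decoy is at (299,251), the orange one at (250,209), and the cups at (240,168) and (297,165). The empty stand at (203,343) is the nearer one. Next I'll measure with depth.

```bash
cat > m.py <<'E'
from h import *
C=[cloud(np.load(f'{n}.npz')) for n in('top','scene')]
im=[np.load(f'{n}.npz')['frame'] for n in('top','scene')]
def rect(name,P,extra=''):
    r=cv2.minAreaRect((P[:,:2]*1000).astype(np.float32)); print(name,len(P),np.round(r[0],1),np.round(r[1],1),round(r[2],1),'med',np.round(np.median(P,0)*1000,1),'zmax',round(np.nanmax(P[:,2])*1000,1))
p=C[0]
def comp(lo,hi,box,k,src=0,minn=6):
    p=C[src]; u0,v0,u1,v1=box
    m=((p[...,2]>lo)&(p[...,2]<hi)).astype(np.uint8); M=np.zeros_like(m); M[v0:v1,u0:u1]=m[v0:v1,u0:u1]
    n,l,st,c=cv2.connectedComponentsWithStats(M)
    for i in range(1,n):
        if st[i,4]>=minn: rect(f'{k} px{np.round(c[i])}',p[l==i])
comp(.055,.2,(225,225,320,310),'tiles')
comp(.055,.2,(225,150,320,225),'cups/orange')
comp(.025,.045,(225,225,285,310),'stand')
comp(.14,.152,(400,240,480,300),'boxtop')
comp(.175,.21,(400,240,480,300),'bar',minn=3)
comp(.008,.026,(320,225,475,310),'board')
comp(.06,.13,(325,225,375,290),'head')
comp(.08,.12,(405,250,425,285),'snout')
s=np.load('scene.npz')
def crop(im,u0,v0,u1,v1,f): return cv2.resize(im[v0:v1,u0:u1],(800,600 if f is None else f),interpolation=cv2.INTER_CUBIC)
a=crop(im[0],225,225,385,310,300); b=crop(im[0],395,235,475,310,300)
b=crop(im[0],325,225,485,310,300)
cv2.imwrite('pics/c1.png',np.vstack([a,b])[:,:,::-1])
E
python3 m.py
```

```text
tiles px[260. 243.] 118 [556.3 176.7] [50.4 10.3] 75.2 med [553.9 174.  116.4] zmax 129.2
tiles px[299. 250.] 110 [539.5  69.8] [10.4 47.9] 33.4 med [538.1  68.4 105.6] zmax 119.2
tiles px[254. 266.] 75 [496.2 191.8] [48.3 10.1] 76.6 med [495.3 191.1  81.1] zmax 91.7
tiles px[248. 288.] 70 [436.1 206.5] [47.6  9.2] 75.6 med [435.4 206.3  82.2] zmax 89.1
cups/orange px[297. 164.] 262 [780.4  75. ] [73.3 70.8] 3.7 med [790.2  76.3  79.9] zmax 92.9
cups/orange px[240. 168.] 277 [770.  234.9] [72.6 72. ] 58.0 med [779.2 237.2  80. ] zmax 93.0
cups/orange px[249. 207.] 139 [658.4 208.4] [12.1 48. ] 20.6 med [656.2 208.3  97.4] zmax 118.3
stand px[256. 269.] 1541 [496.6 191.7] [ 77.8 189.9] 75.7 med [488.8 190.4  36.1] zmax 45.0
boxtop px[442. 270.] 935 [ 477.9 -308.5] [101.1 101.1] 76.7 med [ 474.6 -302.9  147.1] zmax 152.0
bar px[446. 268.] 108 [ 477.2 -308.6] [15.  41.6] 75.9 med [ 477.  -307.2  191.1] zmax 199.2
board px[384. 264.] 3372 [ 503.  -200.1] [363.2 137.5] 77.2 med [ 513.8 -169.3   17.4] zmax 26.0
head px[350. 252.] 184 [532.5 -69.9] [48.3 37.7] 10.1 med [528.7 -69.4 118.8] zmax 129.9
snout px[417. 268.] 110 [ 492.1 -245.8] [30.7 90.3] 77.1 med [ 482.3 -250.6  112.3] zmax 119.8
```

View pics/c1.png

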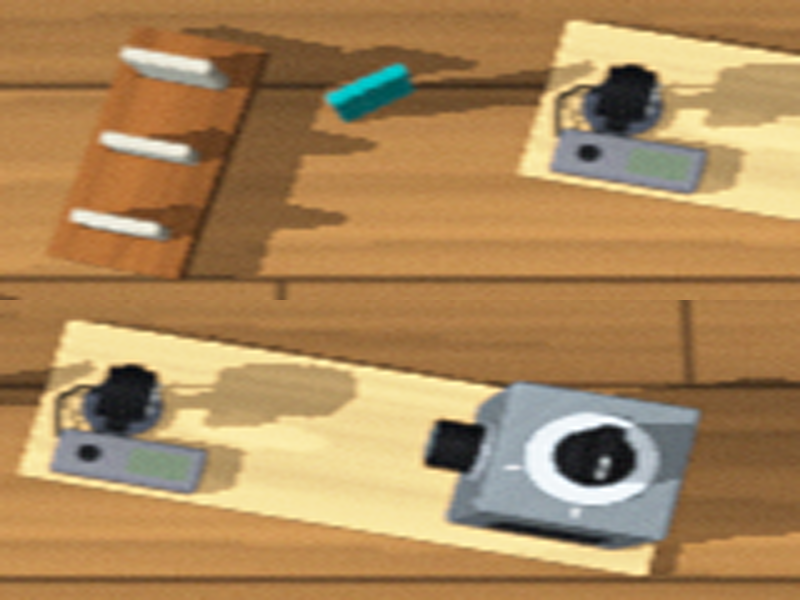

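The crop shows the tall tile at (175,65), fully white in the far slot. Turquoise is at (370,92) and the switch bar at (590,455), along the bench's x. Poses in mm: the switch is at (477.6,-308.5), bench y points at 76.8°, the tall tile is at (556.5,176.5) with its y at 75.7°, and beam_mid is at (512.8,-158.6).

```bash
cat > go.py <<'E'
import sys
from h import *
# target x y z (mm), closing-axis angle (deg)
x,y,z,a=map(float,sys.argv[1:5]); o=ctrl.get_obs(); R=np.array(o['tool_rot'])
d=R.T@(np.array([x,y,z])-np.array(o['position'])*1000)
cur=np.degrees(np.arctan2(R[1,1],R[0,1])); t=(a-cur+180)%360-180
print('d',np.round(d,1),'turn',round(-np.radians(t),3),'cur',round(cur,1),'q',np.round(o['joint_pos'],2),'pos',np.round(np.array(o['position'])*1000,1),'z',R[:,2].round(4))
E
python3 go.py 477.6 -308.5 240 76.8
```

```text
d [ 323.2 -156.8  -25.9] turn -2.518 cur -67.5 q [-1.18  0.35  1.63 -0.    1.16 -0.  ] pos [ 239.1 -577.   214. ] z [-5.0e-04  1.1e-03 -1.0e+00]
```

Call:
jog_arm(
  deltas=[
    [[0,0,-26],-0.12],
    [[323,-157,-26],-1.2],
    [[323,-157,-26],-1.2],
    [[323,-157,-26],-1.2],
    [[323,-157,-26],-1.2],
    [[323,-157,-26],-1.2],
    [[323,-157,-26],-1.2],
    [[323,-157,-26],-1.2],
    [[323,-157,-26],-1.2],
    [[323,-157,-26],-1.2],
  ],
  hand=1,
)

```text
time: 0.93
position: [0.4794, -0.3057, 0.2404]
tool_rot: [[-0.03, 1.0, 0.0], [1.0, 0.03, 0.001], [0.001, 0.0, -1.0]]
wrist_force: [-0.3, -0.2, -1.7]
width: 0.998
grasp_force: 0.0
```

```bash
python3 go.py 477.6 -308.5 240 76.8
```

```text
d [-2.8 -1.8  0.4] turn -1.31 cur 1.7 q [-0.57  0.24  1.73  0.    1.17 -0.6 ] pos [ 479.4 -305.7  240.4] z [ 3.e-04  9.e-04 -1.e+00]
```

Call:
jog_arm(
  deltas=[
    [[-3,-2,0],-1.31],
    [[-3,-2,0],-1.31],
    [[-3,-2,0],-1.31],
    [[-3,-2,0],-1.31],
    [[-3,-2,0],-1.31],
    [[-3,-2,0],-1.31],
    [[-3,-2,0],-1.31],
    [[-3,-2,0],-1.31],
    [[-3,-2,0],-1.31],
    [[-3,-2,0],-1.31],
  ],
)

```text
time: 1.77
position: [0.4754, -0.3116, 0.2402]
tool_rot: [[-0.957, 0.288, -0.001], [0.288, 0.957, 0.0], [0.001, 0.0, -1.0]]
wrist_force: [0.3, 0.2, -0.5]
width: 1.0
grasp_force: 0.0
```

Call:
jog_arm(
  deltas=[
    [[0,0,0],-0.12],
    [[0,0,0],-0.12],
    [[0,0,0],-0.12],
  ],
)

```text
time: 2.02
position: [0.4755, -0.3117, 0.2403]
tool_rot: [[-0.983, 0.182, -0.0], [0.182, 0.983, 0.0], [0.0, 0.0, -1.0]]
wrist_force: [0.2, 0.6, 0.7]
width: 1.0
grasp_force: 0.0
```

```bash
python3 go.py 477.6 -308.5 166 76.8; python3 -c "
from h import *
snap('wrist','w1')"
```

```text
d [-1.6  3.5 74.3] turn 0.048 cur 79.5 q [-0.58  0.24  1.73  0.    1.17 -1.97] pos [ 475.5 -311.7  240.3] z [-4.e-04  3.e-04 -1.e+00]
```

View pics/w1.png

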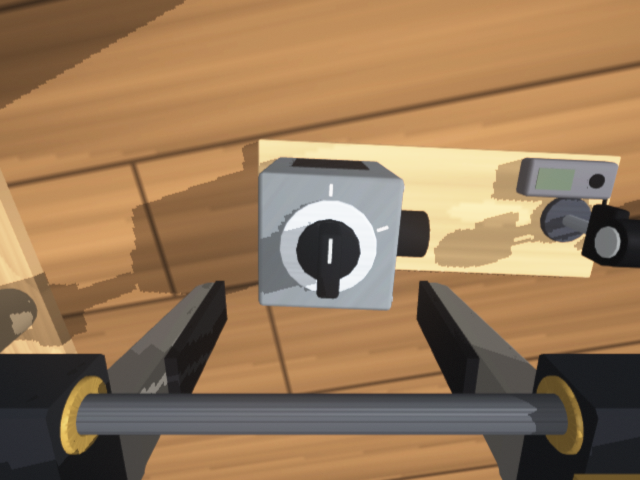

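The wrist view shows the switch bar at (328,265), between the fingers and still off. Its ticks are straight up and about 70° clockwise.

Call:
jog_arm(
  deltas=[
    [[-1.6,3.5,30],0.05],
    [[-1.6,3.5,55],0.05],
    [[-1.6,3.5,74],0.05],
    [[-1.6,3.5,74],0.05],
    [[-1.6,3.5,74],0.05],
  ],
)

```text
time: 2.48
position: [0.4773, -0.3083, 0.1661]
tool_rot: [[-0.973, 0.229, -0.002], [0.229, 0.973, 0.001], [0.002, 0.001, -1.0]]
wrist_force: [0.3, 0.2, -0.2]
width: 0.998
grasp_force: 0.0
```

```bash
python3 go.py 477.6 -308.5 166 76.8
```

```text
d [-0.3 -0.1  0.1] turn -0.001 cur 76.8 q [-0.58  0.32  1.8   0.    1.02 -1.92] pos [ 477.3 -308.3  166.1] z [-0.0017  0.0012 -1.    ]
```

Aligned, so I'll close the fingers.

Call:
jog_arm(
  deltas=[
    [[0,0,0],0],
    [[0,0,0],0],
    [[0,0,0],0],
    [[0,0,0],0],
    [[0,0,0],0],
    [[0,0,0],0],
    [[0,0,0],0],
    [[0,0,0],0],
    [[0,0,0],0],
    [[0,0,0],0],
  ],
  hand=0,
)

```text
time: 3.32
position: [0.4778, -0.3086, 0.1665]
tool_rot: [[-0.974, 0.227, -0.0], [0.227, 0.974, 0.0], [0.0, 0.0, -1.0]]
wrist_force: [-0.0, 0.2, 0.0]
width: 0.301
grasp_force: 0.0
```

Call:
jog_arm(
  deltas=[
    [[0,0,0],0],
    [[0,0,0],0],
    [[0,0,0],0],
    [[0,0,0],0],
    [[0,0,0],0],
    [[0,0,0],0],
  ],
)

```text
time: 3.82
position: [0.478, -0.3077, 0.1665]
tool_rot: [[-0.974, 0.227, 0.0], [0.227, 0.974, 0.002], [0.0, 0.002, -1.0]]
wrist_force: [1.7, 4.7, 2.2]
width: 0.15
grasp_force: 30.0
```

Call:
jog_arm(
  deltas=[
    [[0,0,0],0.1],
    [[0,0,0],0.2],
    [[0,0,0],0.3],
    [[0,0,0],0.4],
    [[0,0,0],0.5],
    [[0,0,0],0.6],
    [[0,0,0],0.7],
    [[0,0,0],0.8],
    [[0,0,0],0.9],
    [[0,0,0],1.0],
  ],
)

```text
time: 4.65
position: [0.4782, -0.3075, 0.1666]
tool_rot: [[-0.331, 0.944, 0.001], [0.944, 0.33, 0.002], [0.002, 0.001, -1.0]]
wrist_force: [3.3, 6.2, 1.5]
width: 0.148
grasp_force: 30.0
```

Call:
jog_arm(
  deltas=[
    [[0,0,0],0.1],
    [[0,0,0],0.2],
    [[0,0,0],0.22],
    [[0,0,0],0.22],
    [[0,0,0],0.22],
    [[0,0,0],0.22],
  ],
)

```text
time: 5.15
position: [0.4783, -0.3075, 0.1666]
tool_rot: [[-0.121, 0.993, 0.001], [0.993, 0.121, 0.002], [0.002, 0.001, -1.0]]
wrist_force: [3.0, 7.1, 1.7]
width: 0.148
grasp_force: 30.0
```

```bash
python3 go.py 477.6 -308.5 166 8
```

```text
d [-0.9 -0.8  0.6] turn -0.018 cur 7.0 q [-0.58  0.32  1.8   0.    1.02 -0.7 ] pos [ 478.3 -307.5  166.6] z [ 7.0e-04  1.8e-03 -1.0e+00]
```

Turned 1.22 rad. Next I'll open the fingers, rise and look.

Call:
jog_arm(
  deltas=[
    [[0,0,0],0],
    [[0,0,0],0],
    [[0,0,0],0],
    [[0,0,0],0],
    [[0,0,0],0],
    [[0,0,0],0],
    [[0,0,0],0],
    [[0,0,0],0],
    [[0,0,0],0],
    [[0,0,0],0],
  ],
  hand=1,
)

```text
time: 5.98
position: [0.4778, -0.3086, 0.1666]
tool_rot: [[-0.122, 0.993, -0.0], [0.993, 0.122, 0.0], [0.0, -0.0, -1.0]]
wrist_force: [-0.5, 0.5, 0.5]
width: 0.853
grasp_force: 0.0
```

Call:
jog_arm(
  deltas=[
    [[0,0,-30],0],
    [[0,0,-60],0],
    [[0,0,-74],0],
    [[0,0,-74],0],
    [[0,0,-74],0],
  ],
)

```text
time: 6.4
position: [0.4781, -0.3088, 0.241]
tool_rot: [[-0.122, 0.993, 0.001], [0.993, 0.122, -0.001], [-0.001, 0.001, -1.0]]
wrist_force: [-0.5, -0.0, -0.4]
width: 1.003
grasp_force: 0.0
```

```bash
python3 go.py 556.5 176.5 240 75.7; python3 -c "
from h import *
snap('wrist','w2')"
```

```text
d [472.1 136.9   0.7] turn -1.199 cur 7.0 q [-0.58  0.24  1.73 -0.    1.17 -0.7 ] pos [ 478.1 -308.8  241. ] z [ 1.3e-03 -9.0e-04 -1.0e+00]
```

View pics/w2.png

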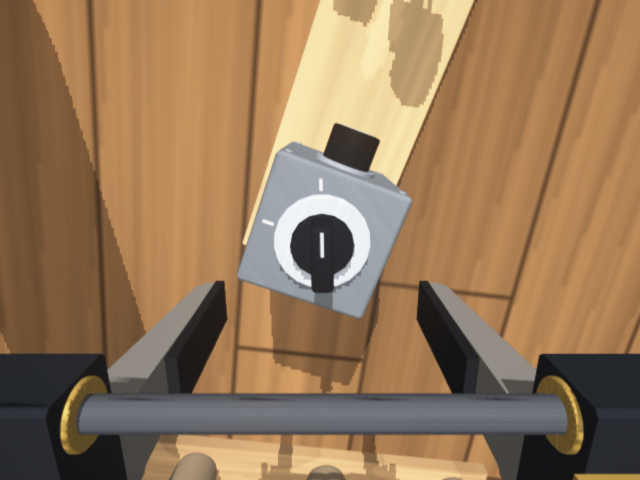

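The bar at (322,265) now lines up with the second tick at (321,185), so the switch is on. Next I'll go over to the tile.

Call:
jog_arm(
  deltas=[
    [[472,137,0],-1.2],
    [[472,137,0],-1.2],
    [[472,137,0],-1.2],
    [[472,137,0],-1.2],
    [[472,137,0],-1.2],
    [[472,137,0],-1.2],
    [[472,137,0],-1.2],
    [[472,137,0],-1.2],
    [[472,137,0],-1.2],
    [[472,137,0],-1.2],
  ],
)

```text
time: 7.28
position: [0.5433, 0.1046, 0.2388]
tool_rot: [[-0.971, 0.239, -0.002], [0.239, 0.971, -0.001], [0.002, -0.001, -1.0]]
wrist_force: [0.1, -0.9, 0.2]
width: 0.996
grasp_force: 0.0
```

```bash
python3 go.py 556.5 176.5 200 75.7
```

```text
d [ 4.3 73.  38.7] turn 0.008 cur 76.1 q [ 0.19  0.22  1.76 -0.    1.16 -1.14] pos [543.3 104.6 238.8] z [-2.5e-03 -6.0e-04 -1.0e+00]
```

Call:
jog_arm(
  deltas=[
    [[4,40,0],0],
    [[4,70,0],0],
    [[4,70,0],0],
    [[4,70,0],0],
    [[4,70,0],0],
  ],
)

```text
time: 7.7
position: [0.5568, 0.1709, 0.239]
tool_rot: [[-0.969, 0.246, -0.003], [0.246, 0.969, -0.001], [0.002, -0.002, -1.0]]
wrist_force: [-0.5, -0.2, 0.5]
width: 1.004
grasp_force: 0.0
```

```bash
python3 go.py 556.5 176.5 66 75.7; cat > wm.py <<'E'
from h import *
p=cloud(snap('wrist','w3'))
for lo,hi in((.100,.130),(.028,.046),(.07,.09)):
    m=((p[...,2]>lo)&(p[...,2]<hi)&(abs(p[...,0]-.5565)<.12)&(abs(p[...,1]-.1765)<.07)).astype(np.uint8)
    n,l,st,c=cv2.connectedComponentsWithStats(m)
    for i in range(1,n):
        if st[i,4]>80:
            P=p[l==i]; r=cv2.minAreaRect((P[:,:2]*1000).astype(np.float32)); print(lo,st[i,4],np.round(c[i]),r,np.median(P,0)*1000)
E
python3 wm.py
```

```text
d [  1.3   5.7 173. ] turn 0.001 cur 75.8 q [ 0.3   0.27  1.7  -0.    1.18 -1.03] pos [556.8 170.9 239. ] z [-0.0026 -0.0012 -1.    ]
0.1 1105 [331. 229.] ((556.2601928710938, 178.74623107910156), (48.021514892578125, 9.484695434570312), 75.533935546875) [554.90201363 178.97229369 121.16498151]
0.1 779 [393. 328.] ((658.5438232421875, 210.66062927246094), (10.122928619384766, 47.96440887451172), 18.81439971923828) [657.4532025  209.98913656 109.09627226]
0.028 10785 [330. 146.] ((508.6305236816406, 190.64369201660156), (76.21159362792969, 165.58346557617188), 76.0006332397461) [495.89434971 194.24474756  36.83654987]
0.028 344 [381. 291.] ((654.8787841796875, 209.6448211669922), (5.35513162612915, 48.16078567504883), 15.396132469177246) [654.65405122 210.10043162  37.2466068 ]
0.07 523 [341.  67.] ((437.6748962402344, 211.30320739746094), (42.59947204589844, 8.816115379333496), 76.3510513305664) [439.96525372 217.51802632  83.46252544]
0.07 745 [330. 146.] ((496.52435302734375, 193.5064697265625), (47.548240661621094, 9.686064720153809), 75.81622314453125) [496.33528091 193.45540407  83.50198913]
0.07 275 [330. 214.] ((552.3795166015625, 179.60635375976562), (47.561187744140625, 1.4629415273666382), 76.0516357421875) [552.03485752 179.79767725  80.13846566]
0.07 540 [388. 310.] ((655.017822265625, 210.18516540527344), (8.789875030517578, 48.51542663574219), 10.6846342086792) [654.30471841 210.20475145  80.53751969]
```

View pics/w3.png

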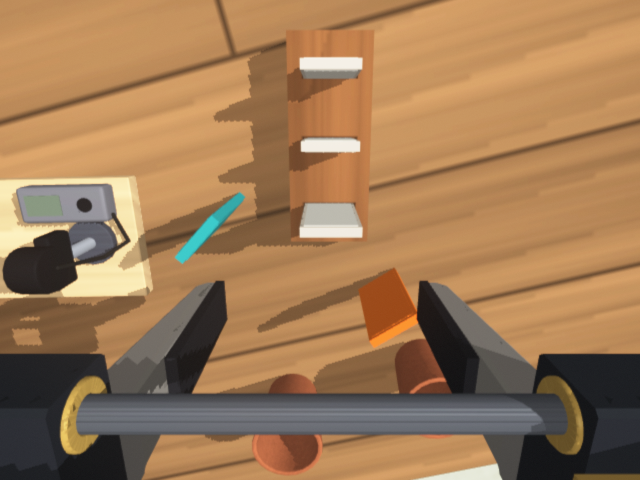

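The wrist view shows the tall tile's top at (331,229), centred between the fingers, with turquoise at (210,228) and orange at (390,308), both clear of them. I'll average the two views: tile at (556.4,177.5).

Call:
jog_arm(
  deltas=[
    [[1.3,6.5,40],0],
    [[1.3,6.5,75],0],
    [[1.3,6.5,75],0],
    [[1.3,6.5,75],0],
    [[1.3,6.5,75],0],
  ],
)

```text
time: 8.17
position: [0.5588, 0.1774, 0.1671]
tool_rot: [[-0.969, 0.247, 0.001], [0.247, 0.969, 0.0], [-0.001, 0.0, -1.0]]
wrist_force: [0.2, 0.2, 0.4]
width: 0.999
grasp_force: 0.0
```

```bash
python3 go.py 556.4 177.5 64 75.7
```

```text
d [  2.4  -0.6 103.1] turn -0.0 cur 75.7 q [ 0.3   0.34  1.76 -0.    1.03 -1.02] pos [558.8 177.4 167.1] z [ 1.e-03  2.e-04 -1.e+00]
```

Call:
jog_arm(
  deltas=[
    [[2.4,-0.6,25],0],
    [[2.4,-0.6,50],0],
    [[2.4,-0.6,75],0],
    [[2.4,-0.6,95],0],
    [[2.4,-0.6,103],0],
    [[2.4,-0.6,103],0],
    [[2.4,-0.6,103],0],
    [[2.4,-0.6,103],0],
  ],
)

```text
time: 8.83
position: [0.5571, 0.1785, 0.0646]
tool_rot: [[-0.969, 0.246, 0.003], [0.246, 0.969, 0.001], [-0.003, 0.002, -1.0]]
wrist_force: [-0.4, 0.2, -0.5]
width: 0.999
grasp_force: 0.0
```

```bash
python3 go.py 556.4 177.5 64 75.7
```

```text
d [ 0.5 -1.1  0.6] turn 0.001 cur 75.7 q [ 0.31  0.47  1.84 -0.    0.83 -1.01] pos [557.1 178.5  64.6] z [ 2.8e-03  9.0e-04 -1.0e+00]
```

Call:
jog_arm(
  deltas=[
    [[0.5,-0.5,0],0],
    [[0.5,-0.5,0],0],
    [[0.5,-0.5,0],0],
    [[0.5,-0.5,0],0],
    [[0.5,-0.5,0],0],
    [[0.5,-0.5,0],0],
    [[0.5,-0.5,0],0],
    [[0.5,-0.5,0],0],
    [[0.5,-0.5,0],0],
    [[0.5,-0.5,0],0],
  ],
  hand=0,
)

```text
time: 9.67
position: [0.555, 0.1778, 0.0626]
tool_rot: [[-0.969, 0.246, -0.0], [0.246, 0.969, 0.0], [0.0, 0.0, -1.0]]
wrist_force: [0.5, -0.0, -0.6]
width: 0.522
grasp_force: 30.0
```

Call:
jog_arm(
  deltas=[
    [[0,0,0],0],
    [[0,0,0],0],
    [[0,0,0],0],
    [[0,0,0],0],
  ],
)

```text
time: 10.0
position: [0.555, 0.1778, 0.0626]
tool_rot: [[-0.969, 0.246, -0.0], [0.246, 0.969, 0.0], [0.0, -0.0, -1.0]]
wrist_force: [0.5, -0.1, -1.3]
width: 0.518
grasp_force: 30.0
```

```bash
python3 go.py 556.4 177.5 64 75.7
```

```text
d [-1.4  0.1 -1.4] turn 0.001 cur 75.7 q [ 0.31  0.47  1.84  0.    0.83 -1.01] pos [555.  177.8  62.6] z [-0.  0. -1.]
```

Call:
jog_arm(
  deltas=[
    [[0,0,-8],0],
    [[0,0,-16],0],
    [[0,0,-25],0],
    [[0,0,-35],0],
    [[0,0,-50],0],
    [[0,0,-70],0],
    [[0,0,-90],0],
    [[0,0,-110],0],
    [[0,0,-130],0],
    [[0,0,-150],0],
  ],
)

```text
time: 10.83
position: [0.5549, 0.1777, 0.2148]
tool_rot: [[-0.969, 0.246, 0.001], [0.246, 0.969, 0.0], [-0.001, 0.0, -1.0]]
wrist_force: [-0.2, 0.3, -1.0]
width: 0.52
grasp_force: 30.0
```

Call:
jog_arm(
  deltas=[
    [[0,0,-5],0],
    [[0,0,-8],0],
    [[0,0,-8],0],
    [[0,0,-8],0],
    [[0,0,-8],0],
  ],
)

```text
time: 11.25
position: [0.5543, 0.1776, 0.2194]
tool_rot: [[-0.969, 0.246, -0.002], [0.246, 0.969, -0.001], [0.002, -0.001, -1.0]]
wrist_force: [0.5, 0.4, -1.0]
width: 0.518
grasp_force: 30.0
```

```bash
python3 go.py 513.2 -157.8 220 -13.2
```

```text
d [ -42.8 -335.2   -0.4] turn 1.552 cur 75.7 q [ 0.31  0.28  1.72 -0.    1.14 -1.01] pos [554.3 177.6 219.4] z [-1.9e-03 -6.0e-04 -1.0e+00]
```

Call:
jog_arm(
  deltas=[
    [[-1,-8,0],0.04],
    [[-3,-25,0],0.12],
    [[-6,-45,0],0.21],
    [[-8,-67,0],0.31],
    [[-11,-89,0],0.41],
    [[-14,-111,0],0.51],
    [[-17,-133,0],0.61],
    [[-19,-152,0],0.7],
    [[-21,-164,0],0.76],
    [[-21,-168,0],0.78],
  ],
)

```text
time: 12.08
position: [0.5333, 0.0082, 0.2196]
tool_rot: [[-0.512, 0.859, -0.002], [0.859, 0.512, -0.0], [0.0, -0.002, -1.0]]
wrist_force: [0.9, -0.3, -1.6]
width: 0.518
grasp_force: 30.0
```

Call:
jog_arm(
  deltas=[
    [[0,0,0],0],
    [[0,0,0],0],
  ],
)

```text
time: 12.25
position: [0.5338, 0.0101, 0.2201]
tool_rot: [[-0.517, 0.856, -0.001], [0.856, 0.517, 0.0], [0.001, -0.001, -1.0]]
wrist_force: [-0.3, 0.6, -0.6]
width: 0.518
grasp_force: 30.0
```

```bash
python3 go.py 513.2 -157.8 220 -13.2
```

```text
d [-133.1 -104.5    0. ] turn 0.774 cur 31.1 q [ 0.02  0.21  1.82  0.    1.11 -0.53] pos [533.8  10.1 220.1] z [-8.e-04  3.e-04 -1.e+00]
```

Call:
jog_arm(
  deltas=[
    [[-8,-6,0],0.04],
    [[-21,-16,0],0.12],
    [[-38,-30,0],0.21],
    [[-55,-43,0],0.31],
    [[-73,-57,0],0.41],
    [[-90,-71,0],0.51],
    [[-107,-84,0],0.61],
    [[-122,-96,0],0.7],
    [[-131,-103,0],0.76],
    [[-133,-104.5,0],0.774],
  ],
)

```text
time: 13.08
position: [0.5129, -0.1595, 0.2205]
tool_rot: [[0.234, 0.972, -0.0], [0.972, -0.234, -0.0], [-0.0, 0.0, -1.0]]
wrist_force: [-0.5, 0.1, -2.2]
width: 0.52
grasp_force: 30.0
```

Call:
jog_arm(
  deltas=[
    [[0,0,0],0],
    [[0,0,0],0],
    [[0,0,0],0],
  ],
)

```text
time: 13.33
position: [0.5132, -0.1572, 0.2205]
tool_rot: [[0.228, 0.974, -0.0], [0.974, -0.228, 0.0], [0.0, -0.0, -1.0]]
wrist_force: [-0.0, 0.3, -0.4]
width: 0.522
grasp_force: 30.0
```

```bash
python3 go.py 513.2 -157.8 100.6 -13.2; python3 -c "
from h import *
s=snap('scene','s2'); cv2.imwrite('pics/s2c.png',cv2.resize(s['frame'][80:320,160:480],(800,600))[:,:,::-1])"
```

```text
d [ -0.6   0.2 119.9] turn 0.0 cur -13.2 q [-0.3   0.21  1.82  0.    1.12 -0.07] pos [ 513.2 -157.2  220.5] z [-1.e-04  3.e-04 -1.e+00]
```

View pics/s2c.png

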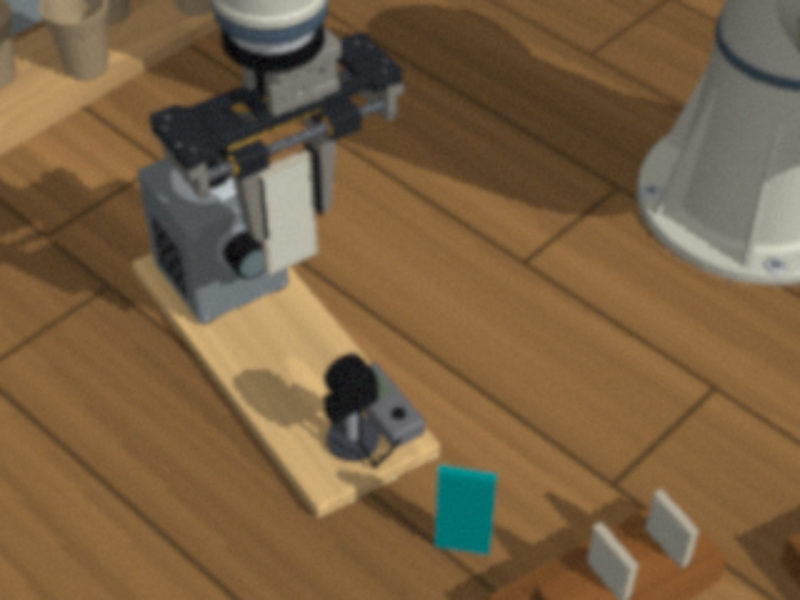

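The tile at (290,210) is held upright by its edges, above the gap. The short tiles and the turquoise tile are untouched. I'll descend now.

Call:
jog_arm(
  deltas=[
    [[-0.6,0,8],0],
    [[-0.6,0,22],0],
    [[-0.6,0,38],0],
    [[-0.6,0,54],0],
    [[-0.6,0,70],0],
    [[-0.6,0,86],0],
    [[-0.6,0,100],0],
    [[-0.6,0,112],0],
    [[-0.6,0,118],0],
    [[-0.6,0,120],0],
  ],
)

```text
time: 14.22
position: [0.5122, -0.158, 0.0992]
tool_rot: [[0.229, 0.973, -0.002], [0.973, -0.229, 0.001], [0.0, -0.002, -1.0]]
wrist_force: [0.6, -0.4, -0.6]
width: 0.522
grasp_force: 30.0
```

Call:
jog_arm(
  deltas=[
    [[0,0,0],0],
    [[0,0,0],0],
    [[0,0,0],0],
    [[0,0,0],0],
  ],
)

```text
time: 14.55
position: [0.5134, -0.1587, 0.1013]
tool_rot: [[0.23, 0.973, 0.001], [0.973, -0.23, -0.0], [-0.0, 0.001, -1.0]]
wrist_force: [0.2, 0.5, -0.5]
width: 0.521
grasp_force: 30.0
```

```bash
python3 go.py 513.2 -157.8 100.6 -13.2; python3 - <<'E'
from h import *
s=snap('scene','s3'); cv2.imwrite('pics/s3c.png',cv2.resize(s['frame'][80:320,160:480],(800,600))[:,:,::-1])
p=cloud(s); a=np.radians(76.8); ux=np.array([np.sin(a),-np.cos(a)]); uy=np.array([np.cos(a),np.sin(a)])
q=(p[...,:2]-[.5132,-.1578]); b=np.stack([q@ux,q@uy,p[...,2]-.105],-1)*1000
f=s['frame'].astype(int)
m=(abs(b[...,0])<32)&(abs(b[...,1])<25)&(abs(b[...,2])<60)&(f.min(-1)>130)
n,l,st,c=cv2.connectedComponentsWithStats(m.astype(np.uint8)); i=1+st[1:,4].argmax(); P=b[l==i]
P=P[abs(P[:,1]-np.median(P[:,1]))<5]
print(len(P),'pct',np.round(np.percentile(P,[1,50,99],0),1)); 
A=np.c_[P[:,0],P[:,2],np.ones(len(P))]; print('plane y=',np.linalg.lstsq(A,P[:,1],rcond=None)[0].round(4))
h=b[(b[...,2]>-15)&(b[...,2]<25)&(abs(b[...,0])<30)&(b[...,1]>60)&(b[...,1]<100)]; print('head',np.round(np.percentile(h,[2,50,98],0),1))
E
```

```text
d [ 0.9 -0.5  0.7] turn -0.002 cur -13.3 q [-0.3   0.36  1.92  0.    0.86 -0.07] pos [ 513.4 -158.7  101.3] z [ 1.2e-03 -4.0e-04 -1.0e+00]
599 pct [[-20.9  -1.6 -52.9]
 [  1.1   2.    3.6]
 [ 23.5   5.6  56.6]]
plane y= [ 1.0800e-02 -7.0000e-04  2.0575e+00]
head [[-12.6  78.2 -13.4]
 [ 11.   89.8  14.5]
 [ 25.5  99.7  21.7]]
```

View pics/s3c.png

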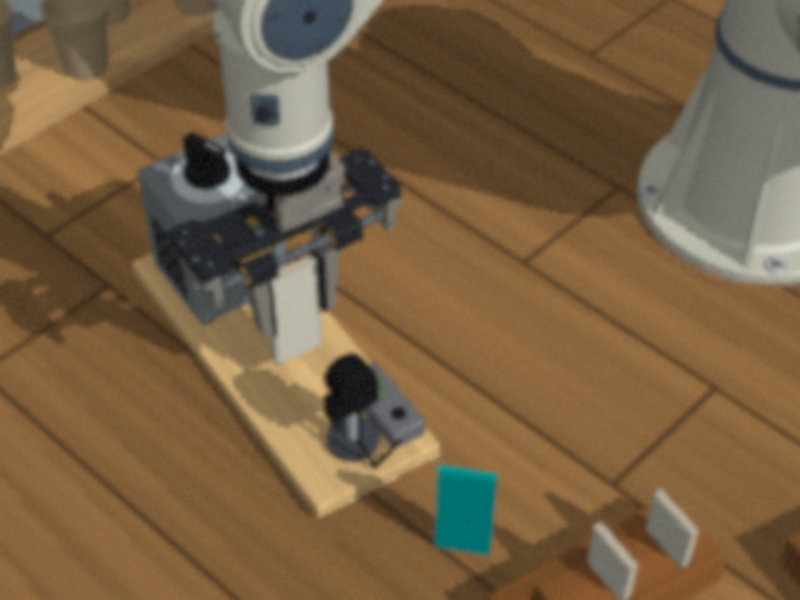

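The tile at (297,310) is upright and square to the beam to within 0.01 rad, and clear of snout and meter. I'll make a small nudge, let it settle, then hand in.

Call:
jog_arm(
  deltas=[
    [[1.5,0,0.7],0],
    [[1.5,0,0.7],0],
    [[1.5,0,0.7],0],
    [[1.5,0,0.7],0],
    [[1.5,0,0.7],0],
    [[1.5,0,0.7],0],
    [[1.5,0,0.7],0],
    [[1.5,0,0.7],0],
  ],
)

```text
time: 15.27
position: [0.5133, -0.1572, 0.0999]
tool_rot: [[0.23, 0.973, -0.0], [0.973, -0.23, 0.0], [0.0, -0.0, -1.0]]
wrist_force: [0.0, 0.1, -1.1]
width: 0.517
grasp_force: 30.0
```

```bash
python3 go.py 513.2 -157.8 100.6 -13.2; python3 -c "
from station import ctrl
print(ctrl.job_done())"
```

```text
d [-0.6  0.1 -0.7] turn -0.002 cur -13.3 q [-0.3   0.36  1.92  0.    0.86 -0.07] pos [ 513.3 -157.2   99.9] z [-1.e-04  0.e+00 -1.e+00]
the job is handed in; nothing more can be done
None
```

I turned the lamp switch on and handed the job in at about 15 s, with the arm holding the tall tile by its bare edges, upright, square to the beam and within a few mm of the mid-beam point; no verdict came back.

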